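# Wind the screw press open to its top stop

### The arm

A 6-joint arm with a two-finger parallel gripper is mounted at the origin on the work surface. World frame = base frame: x ahead of the robot, y to its left, z up, the work surface at z = 0. Lengths are in mm, angles in rad, forces in N, time in s.
With the tool pointing down it reaches from about 350 to 775 mm from the base axis. Payload 7.3 kg.
Tool frame: the origin (TCP) lies at the very end of the fingers, on their centre line; the grasp point (between the pads) lies 19 mm behind it; z points along the fingers, y is the line along which they close (so a half turn about z gives the same grasp; the last joint's range is limited). The gripper opens to 92 mm and grips with 3 to 60 N. Pads are 19 mm wide; open, the fingers measure 130 mm over their backs; the gripper's body (75 mm by 190 mm) begins 47 mm behind the grasp point.
Start: joints at [-1.338, 0.342, 1.524, -0, 1.275, -0.146], TCP at [194.171, -487.793, 226.741] pointing down, gripper open.
Joint ranges: [-2.53, 2.53], [-0.77, 2.02], [0.04, 2.7], [-1, 4.14], [0.28, 2.66], [-3.11, 3.11]. Speed limits (rad/s): [2.57, 2.57, 3.14, 3.14, 3.14, 3.14].

### API

Orientations are given as [roll, pitch, yaw] about the fixed x, y, z axes, in that order (R = Rz(yaw) Ry(pitch) Rx(roll)).
In Python, from plant import get_obs, vision, workorder gives the robot as it stands.
- The arm moves only by the shell command python3 -m pendant 'ROWS' [OPENING]. ROWS is a JSON object of lists of equal length, an entry for each row: "dp": the shift along the tool's x, y, z in m, a list of three; "rotation": the turn, a rotation vector about the tool's x, y, z in rad, a list of three. A call has 1 to 8 rows; each row is the pose to reach, as a shift and turn from the pose commanded when the call began, along the tool's axes at that moment; what a row does not reach only later rows make up. A row lasts 1/8 s, in which the tool goes at most 62.5 mm and 10.7 degrees, less where a joint would pass 70% of its speed; a pose out of reach is approached as far as the arm can. A call with a gripper value outside its range is refused whole. OPENING is the finger opening in m, from 0 to 0.0918, set as the call begins (- or left out, the last holds). The fingers move at their own pace and stop on an object; the grip force is fixed at half the most. Time passes only in rows, so rows that repeat a pose let the fingers close. It gives the time, the measured TCP pose, the force, the opening and the grip force at its end, in the units of the state.
- get_obs(): the state, without advancing time (a new reading comes with each control period).
- vision.capture(name): name is "side" or "top" or "wrist"; returns a dict with "pixels" (420x560x3 uint8, red, green, blue), "vfov" (degrees; the focal length in pixels is half the picture's height over the tangent of half this angle, whatever the lens; pixels are square), "cx", "cy" (the principal point, pixels), "dist" ([k1, k2, p1, p2, k3] as OpenCV has them; the pictures are not rectified), "pose" (4x4, takes a point from camera to world coordinates); the wrist camera has in their place "T_tool_cam" (4x4, takes a point from camera to tool coordinates, whose origin is the TCP and whose axes are the flange's). Camera axes: x right, y up, looking along -z (the intrinsics and any distortion apply to the point x, -y, -z); pixel columns grow to the right and rows downward; lengths in mm; the calibration is good to about 2 mm. A picture is of the moment at which its call begins: read the wrist's pose just before it. There is no depth.
- workorder.close_job(): hands the job in; it is judged then, once.
The state is a dict: "time": time; "joint_positions": joint angles; "dq": joint speeds; "tau": joint torques, N m; "tool_pos": TCP position; "tcp_rot": TCP orientation; "contact_force": force on the tool from outside, world axes, zero at the start; "moment": the same for the moment, N m; "grip_width": finger opening in mm; "finger_force": force on a finger pad.
Only numpy, scipy, OpenCV 4.12 (cv2) and the standard library are available. Lean on these libraries where they do the work, as an engineer would, in place of code of your own. Each camera call takes 0.05 s, during which the arm holds its last target. There are 200 camera calls.

### The job

Open the small screw press so the knife blank under it comes free: take the crank knob of the handwheel, wind it counter-clockwise, letting your hand rise with the screw, until you feel it come up firmly against its top stop, without forcing it or straining the wheel. Then wind it back half a turn so it cannot jam, and let go. Do not disturb the blank or the things lying on the bench.

Things in the scene. Friction and masses are not known exactly. Their poses are not given: they have to be found in the camera images.
- press: Bench screw press, fixed to the bench: grey base plate 150 x 230 x 30 mm (x, y, z), a steel anvil on it (top 50 mm above the bench), two round columns at y = -85 and +85 mm, and across them a grey crosshead (55 x 215 mm, its column nuts reach 188 mm above the bench) with the screw's nut in its middle. Origin: centre of the underside, on the screw's axis, at bench height. z up.
- hub: Black hub, 36 mm wide, on top of the screw. Origin on the press's axis, 20 mm below its top, 208 to 218 mm above the bench at first. Right-hand thread: counter-clockwise seen from above raises it 10 mm a turn; it stays where left. Solid stop after 1.1 to 1.7 turns; its angle and height differ each time: it must be felt. Turning takes 4 N at the knob.
- wheel: Dark steel handwheel: ring of mean radius 62 mm, bar 16 mm thick, three spokes. Unstrained, its frame is the hub's; the ring lies 0 to 16 mm above that origin, x points to the knob, z up. Its stiff rubber mount gives 1 mm up or down per 10 N, and 0.024 rad of turn (1.5 mm at the knob) per 10 N at the knob, so force at the stop climbs 7 N per mm. 10 to 20 N is firm; 26 N strains it.
- knob_mid (a point): Middle of the crank knob: an upright black plastic cylinder, 21 mm diameter, 46 mm tall, standing on the handwheel's ring 62 mm from the axis. This point is on the knob's axis 23 mm below its top and 41 mm above the hub's origin. The knob spins freely on its own upright axis, so the hand may keep its heading while it goes round. It rises with the wheel.
- blank: Steel knife blank, about 220 mm long, 32 mm wide, 5 mm thick, lying loose on the anvil under the ram. Stays there. Origin: on its underside, under the ram.
- hatchet: Hatchet with light wooden handle, about 340 mm long, lying on the bench to one side of the press. Bystander.
- tube: Offcut of dark square steel tube, 160 x 50 x 50 mm, lying on the bench. Bystander.
- hammer: Hammer with wooden handle, about 260 mm long, lying on the bench. Bystander.

How it is judged (in metres and radians):
On the way, in this order (a step that is already met when the one before it is completed fails the run):
1. the wheel is wound up firmly against its top stop (7 N or more at the knob, seen as twist of the wheel on its mount) (angle between the x axis of wheel and the x axis of hub, either way round above 0.016 rad and z of hub in the frame of press above 0.22511 m and angular speed of hub below 0.05 rad/s), for 0.1 s.
2. the wheel is wound back about half a turn (z of hub in the frame of press between 0.21841 and 0.22501 m), for 0.1 s.
At the end, for the whole second after the job is handed in: After having been wound firmly up to the top stop, the wheel rests about half a turn back from it (0.33 to 0.67 turn always passes; the stop's own height differs by 3 mm from one time to the next), is still and let go of, and the blank lies on the anvil within 10 mm of where it was (all of step 2 and angular speed of hub below 0.05 rad/s and distance of blank from where it was at the start of the episode below 0.01 m); the robot touches nothing.
It fails at once if the handwheel is strained in turning: twisted over 0.062 rad on its mount (about 26 N at the knob), by forcing it against the stop (angle between the x axis of wheel and the x axis of hub, either way round above 0.062 rad).
It fails at once if the handwheel is lifted or pressed by over 2.6 mm on its mount (about 26 N), by a hand that does not follow its rise (z of wheel in the frame of hub above 0.0026 m or z of wheel in the frame of hub below -0.0026 m).
It fails at once if the blank is shifted by 10 mm or more (distance of blank from where it was at the start of the episode above 0.01 m).
It fails at once if a bystander on the bench is shifted by more than 20 mm (distance of any of hatchet, tube, hammer from where it was at the start of the episode above 0.02 m).
It also fails if it takes over 67 s, if anything falls off the work surface, if the arm or the gripper's body presses on something with over 40 N, if the wrist force passes 120 N, or if a joint passes its speed limit or range.

## Working session

There is one attempt and no reset: what is moved stays moved. The work goes in short steps, Python scripts to look and compute and a shell command to move; the robot and the scene stay as the last step left them, time stands still between calls to the robot, and variables do not carry over. Pictures are saved under pics/ and viewed, at most 10 in all, crops included, and the job is handed in when it is done.

```bash
ls; mkdir -p pics; python3 - <<'E'
from plant import get_obs, vision
import cv2
print(get_obs())
for n in ("side","top"):
    c=vision.capture(n); cv2.imwrite(f"pics/{n}0.png",c["pixels"][:,:,::-1]); print({k:v for k,v in c.items() if k!="pixels"})
E
```

```text
pics
{'time': 0.0, 'joint_positions': array([-1.33803621e+00,  3.42735756e-01,  1.52501507e+00, -1.94684175e-05,
        1.27541008e+00, -1.45989684e-01]), 'dq': array([ 0.00068882, -0.0003968 , -0.0008398 ,  0.00032223,  0.0005263 ,
       -0.00065201]), 'tau': array([-1.19395327e-04, -4.31243598e+01, -2.44213468e+01,  7.15467031e-02,
        5.58741507e-02, -1.32240607e-04]), 'tool_pos': array([ 194.04787187, -487.37970176,  226.03888746]), 'tcp_rot': array([-3.14003838e+00, -2.09717356e-04,  3.78755320e-01]), 'contact_force': array([ 0.74029225,  1.05690011, -0.8529369 ]), 'moment': array([-0.05768183,  0.00765251, -0.03605853]), 'finger_force': 0.0, 'grip_width': 91.5185592888631}
{'vfov': 44.72543278169253, 'cx': 278.6696688125503, 'cy': 212.75029870521684, 'dist': array([-0.04843049,  0.        ,  0.        ,  0.        ,  0.        ]), 'pose': array([[-9.26949937e-01,  1.89449588e-01, -3.23840496e-01,
         1.54786079e+02],
       [-3.74398141e-01, -5.22955358e-01,  7.65730844e-01,
         1.01769905e+03],
       [-2.42867293e-02,  8.31039438e-01,  5.55683010e-01,
         8.89756706e+02],
       [ 0.00000000e+00,  0.00000000e+00,  0.00000000e+00,
         1.00000000e+00]])}
{'vfov': 51.523562695932796, 'cx': 280.4747753079089, 'cy': 217.67795547710992, 'dist': array([-0.05184041,  0.        ,  0.        ,  0.        ,  0.        ]), 'pose': array([[ 1.09748426e-02,  9.96567962e-01, -8.20478521e-02,
         4.53966418e+02],
       [-9.99878643e-01,  1.18444591e-02,  1.01196764e-02,
         2.11379024e+01],
       [ 1.10567577e-02,  8.19268331e-02,  9.96577013e-01,
         1.34536958e+03],
       [ 0.00000000e+00,  0.00000000e+00,  0.00000000e+00,
         1.00000000e+00]])}
```

View pics/side0.png

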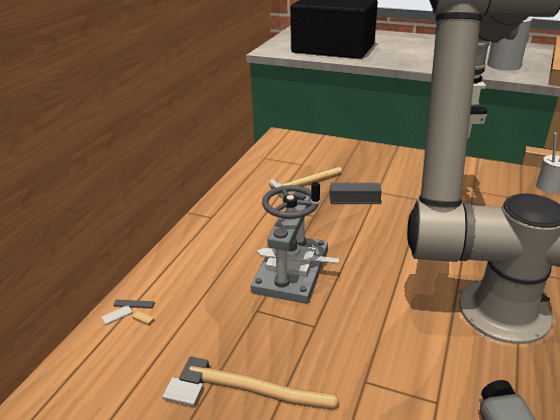

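View pics/top0.png

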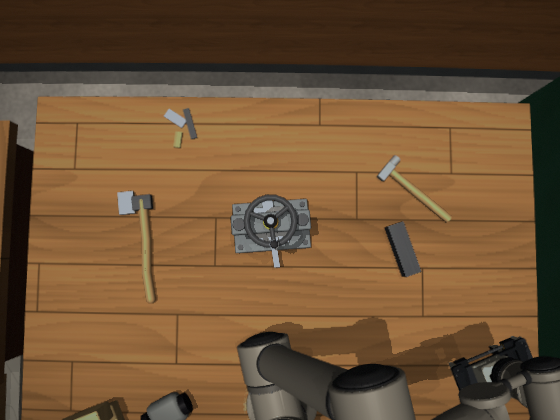

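The side view shows the wheel ring centred near (290,201), with the knob standing at about (316,191). In the top view the wheel centre is near (271,221) and the knob near (274,243). The bystanders are well away from the press.

```bash
cat > h.py <<'E'
import numpy as np, cv2
def K(c):
    h,w=c["pixels"].shape[:2]; f=h/2/np.tan(np.radians(c["vfov"])/2)
    return np.array([[f,0,c["cx"]],[0,f,c["cy"]],[0,0,1.]])
def ray(c,uv,pose=None):
    P=c["pose"] if pose is None else pose
    x,y=cv2.undistortPoints(np.array([[uv]],float),K(c),c["dist"])[0,0]
    d=P[:3,:3]@np.array([x,-y,-1]); return P[:3,3],d/np.linalg.norm(d)
def plane(c,uv,z,pose=None):
    o,d=ray(c,uv,pose); return o+d*(z-o[2])/d[2]
def tri(rays):
    A=sum(np.eye(3)-np.outer(d,d) for o,d in rays); b=sum((np.eye(3)-np.outer(d,d))@o for o,d in rays)
    p=np.linalg.solve(A,b); return p,[np.linalg.norm(np.cross(p-o,d)) for o,d in rays]
E
python3 - <<'E'
import cv2,numpy as np
a=cv2.imread("pics/side0.png")[165:245,245:345]; b=cv2.imread("pics/top0.png")[180:280,220:320]
a=cv2.resize(a,None,fx=4,fy=4,interpolation=cv2.INTER_CUBIC); b=cv2.resize(b,None,fx=4,fy=4,interpolation=cv2.INTER_CUBIC)
a=np.vstack([a,np.zeros((80,400,3),np.uint8)])
cv2.imwrite("pics/crop0.png",np.clip(np.hstack([a,b]).astype(float)*1.5,0,255).astype(np.uint8))
E
```

```text
(no output)
```

View pics/crop0.png

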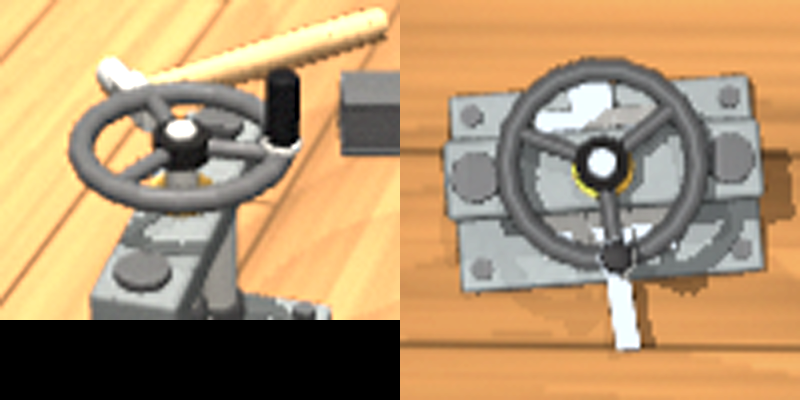

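The crops show the knob upright in the side view at about (315.6, 183–201). In the top view its top disc is at about (274,244), and the hub's bright screw end is at (270.5,220.5). Next I measure these with masks and both views.

```bash
python3 - <<'E'
from h import *; from plant import vision
s=vision.capture("side"); t=vision.capture("top")
gs=s["pixels"].max(2); gt=t["pixels"].max(2)
def blob(g,th,box):
    x0,y0,x1,y1=box; m=(g[y0:y1,x0:x1]<th).astype(np.uint8)
    n,l,st,ce=cv2.connectedComponentsWithStats(m); i=1+st[1:,4].argmax()
    ys,xs=np.where(l==i); return xs+x0,ys+y0
xs,ys=blob(gs,35,(305,175,325,210)); print("side knob",xs.min(),xs.max(),ys.min(),ys.max(),xs.mean(),ys.mean(),len(xs))
xt,yt=blob(gt,45,(264,234,286,254)); print("top knob",xt.min(),xt.max(),yt.min(),yt.max(),xt.mean(),yt.mean(),len(xt))
# ring outer in top: dark grey, non-saturated
for y in (244,243,245): print(gt[y,264:286])
p,e=tri([ray(s,(xs.mean(),ys.min()+1.5)),ray(t,(xt.mean(),yt.mean()))]); print("knob top-ish",p,e)
# ring: two views, ellipse outer tangent points; use dark mask around ring
def hull(c,box,lo,hi):
    x0,y0,x1,y1=box; q=c["pixels"][y0:y1,x0:x1].astype(int); g=q.max(2); m=((g<hi)&(np.ptp(q,axis=2)<25)).astype(np.uint8)
    n,l,st,ce=cv2.connectedComponentsWithStats(m); i=1+st[1:,4].argmax()
    cn=max(cv2.findContours((l==i).astype(np.uint8),cv2.RETR_EXTERNAL,cv2.CHAIN_APPROX_NONE)[0],key=len)
    return cv2.fitEllipse(cv2.convexHull(cn)+np.array([x0,y0])),st[i]
for hi in (75,85,95,105):
    print(hi,hull(t,(236,186,312,256),0,hi),hull(s,(258,180,312,216),0,hi))
for z in (220,228): print("hub top z",z,plane(t,(270.5,220.5),z+5), "ring ctr",plane(t,(271,221.25),z), "knobtop",plane(t,(xt.mean(),yt.mean()),z+56))
# columns / crosshead nuts at z=188
E
```

```text
side knob 311 319 183 201 315.27941176470586 191.77205882352942 136
top knob 271 277 240 247 275.1 243.95 20
[ 81  88  90  90  90 126  38  57  54  54  52  48  43  35  93  46  42  45
  53  76 113  68]
[87 76 73 72 73 94 64 54 54 53 51 46 42 34 92 52 60 71 66 58 48 51]
[ 70  75  76  76  77 103  91  53  53  53  50  48  43  28  75  38  49  69
 115 117 122  71]
knob top-ish [478.12079358  23.02776737 270.71864794] [np.float64(0.8779968754386581), np.float64(0.8779968754385382)]
75 (((273.68310546875, 223.25160217285156), (52.86024475097656, 74.33760070800781), 99.72970581054688), array([   2,    9,   72,   55, 1117], dtype=int32)) (((288.3738098144531, 200.83932495117188), (21.673139572143555, 42.709861755371094), 95.32245635986328), array([  9,  10,  44,  21, 239], dtype=int32))
85 (((274.3681640625, 223.23281860351562), (53.74591064453125, 74.48861694335938), 96.71155548095703), array([   0,    9,   75,   55, 1561], dtype=int32)) (((288.3694152832031, 200.78375244140625), (22.407699584960938, 43.957340240478516), 96.53092956542969), array([  9,   9,  45,  22, 281], dtype=int32))
95 (((2
[... 216 characters left out ...]
.34149169921875), 87.14891052246094), array([  8,   8,  46,  25, 469], dtype=int32))
105 (((276.83251953125, 223.65623474121094), (54.461097717285156, 86.04130554199219), 98.66093444824219), array([   0,    9,   75,   56, 2150], dtype=int32)) (((288.4538269042969, 200.2989501953125), (37.253334045410156, 53.08930969238281), 94.00834655761719), array([  4,   5,  50,  31, 859], dtype=int32))
hub top z 220 [538.59054365  35.43142234 225.        ] ring ctr [537.03359203  34.17406919 220.        ] knobtop [477.16788854  22.75814451 276.        ]
hub top z 228 [537.986285    35.32935945 233.        ] ring ctr [536.44308611  34.08139801 228.        ] knobtop [476.99431733  22.74602341 284.        ]
```

Knob top comes out at about (478, 25, 272) mm and the wheel centre at about (537, 34.5). The distance between them is about 60 mm against 62 given, and the height fits. I'll move above at yaw 0 and refine with the wrist camera.

```bash
python3 -m pendant '{"dp":[[0,0,-0.055],[0.02,-0.02,-0.105],[0.06,-0.055,-0.14],[0.105,-0.095,-0.153],[0.15,-0.135,-0.153],[0.2,-0.175,-0.153],[0.245,-0.215,-0.153],[0.294,-0.26,-0.153]],"rotation":[[0,0,0],[0,0,0.06],[0,0,0.12],[0,0,0.18],[0,0,0.24],[0,0,0.3],[0,0,0.36],[0,0,0.379]]}' 0.06
python3 -m pendant '{"dp":[[0.03,-0.05,0],[0.059,-0.1,0],[0.059,-0.117,0],[0.059,-0.117,0],[0.059,-0.117,0]],"rotation":[[0,0,0],[0,0,0],[0,0,0],[0,0,0],[0,0,0]]}'
python3 - <<'E'
from plant import get_obs, vision
import cv2
o=get_obs(); print(o); c=vision.capture("wrist"); print({k:v for k,v in c.items() if k!="pixels"}); cv2.imwrite("pics/w1.png",c["pixels"][:,:,::-1])
E
```

```text
time: 1.2
tool_pos: [369.9, -139.3, 379.7]
tcp_rot: [3.141, -0.0, -0.002]
contact_force: [0.9, 0.1, 0.1]
grip_width: 59.9
finger_force: 0.0
time: 1.82
tool_pos: [428.3, -24.8, 379.7]
tcp_rot: [3.141, 0.0, -0.001]
contact_force: [-0.4, -1.4, 0.3]
grip_width: 59.6
finger_force: 0.0
{'time': 1.825, 'joint_positions': array([-2.36571865e-01,  8.08833593e-02,  1.44572699e+00, -4.89987126e-04,
        1.61496717e+00,  1.33497133e+00]), 'dq': array([-0.01600726, -0.00107434, -0.00139295,  0.00077795,  0.00080036,
        0.00320946]), 'tau': array([ 6.74512591e-01, -3.12554634e+01, -2.67653042e+01,  9.84807126e-02,
       -6.30880706e-02,  3.20115054e-03]), 'tool_pos': array([428.29718562, -24.82782248, 379.6770567 ]), 'tcp_rot': array([ 3.14111316e+00,  9.96489202e-05, -7.68535330e-04]), 'contact_force': array([-0.35969079, -1.42647987,  0.26989295]), 'moment': array([0.04429323, 0.0292773 , 0.01101491]), 'finger_force': 0.0, 'grip_width': 59.64726756132344}
{'vfov': 60.419506667332634, 'cx': 283.10561857302355, 'cy': 215.71235128121583, 'dist': array([-0.0391027,  0.       ,  0.       ,  0.       ,  0.       ]), 'T_tool_cam': array([[ 7.21612560e-04,  9.54079047e-01,  2.99554088e-01,
         8.14522471e+01],
       [ 9.99999679e-01, -7.92489198e-04,  1.15121146e-04,
         5.76674166e-01],
       [ 3.47228053e-04,  2.99553909e-01, -9.54079313e-01,
        -1.57137572e+02],
       [ 0.00000000e+00,  0.00000000e+00,  0.00000000e+00,
         1.00000000e+00]])}
```

View pics/w1.png

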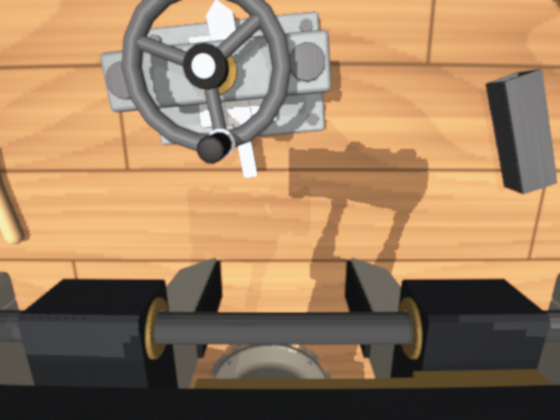

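The wrist view shows the knob top at about (211,150), the hub at (204,66) and the ring around it. I'll take a second wrist view from y+100 mm to triangulate.

```bash
python3 - <<'E'
import numpy as np,pickle
from plant import get_obs,vision
o=get_obs();pickle.dump((o,vision.capture("wrist")),open("w1.pkl","wb"))
E
python3 -m pendant '{"dp":[[0.01,-0.05,0],[0.01,-0.1,0],[0.01,-0.1,0],[0.01,-0.1,0],[0.01,-0.1,0]],"rotation":[[0,0,0],[0,0,0],[0,0,0],[0,0,0],[0,0,0]]}'
python3 - <<'E'
import numpy as np,pickle,cv2
from plant import get_obs,vision
o=get_obs();c=vision.capture("wrist");pickle.dump((o,c),open("w2.pkl","wb"))
ims=[pickle.load(open(f"w{i}.pkl","rb"))[1]["pixels"] for i in (1,2)]
bx=[(110,0),(260,0)]
v=[cv2.resize(np.clip(im[y:y+180,x:x+190].astype(float)*1.6,0,255).astype(np.uint8),None,fx=2.1,fy=2.1,interpolation=cv2.INTER_CUBIC) for im,(x,y) in zip(ims,bx)]
cv2.imwrite("pics/w12.png",np.hstack(v)[:,:,::-1])
E
```

```text
time: 2.55
tool_pos: [438.6, 74.5, 379.7]
tcp_rot: [3.141, -0.0, -0.002]
contact_force: [0.7, 0.4, -0.5]
grip_width: 59.8
finger_force: 0.0
```

View pics/w12.png

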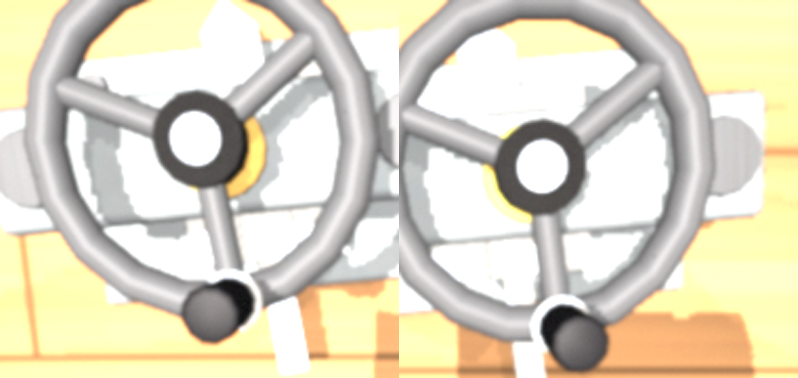

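Both views show the knob's grey top disc, at (210.5,149.5) and (345.7,163). The white screw end is at (203,65) and (329,78.6), and the white collar at the knob's foot is at (220.5,140) and (337,153). Next I refine these with masks and triangulate.

```bash
python3 - <<'E'
import pickle
from h import *
from scipy.spatial.transform import Rotation as R
W=[pickle.load(open(f"w{i}.pkl","rb")) for i in (1,2)]
def pose(o,c):
    T=np.eye(4); T[:3,:3]=R.from_euler("xyz",o["tcp_rot"]).as_matrix(); T[:3,3]=o["tool_pos"]; return T@c["T_tool_cam"]
P=[pose(*w) for w in W]
def comp(m,uv):
    n,l,st,ce=cv2.connectedComponentsWithStats(m.astype(np.uint8)); i=l[int(round(uv[1])),int(round(uv[0]))]
    cn=max(cv2.findContours((l==i).astype(np.uint8),0,1)[0],key=len); return cv2.minEnclosingCircle(cn),ce[i],st[i]
kt=[];hb=[]
for (o,c),a,b in zip(W,[(210.5,149.5),(345.7,162.9)],[(202.9,65.2),(328.6,78.6)]):
    q=c["pixels"].astype(int); g=q.max(2)
    print("vals",g[int(a[1]),int(a[0])-16:int(a[0])+17])
    for lo in (22,28,34):
        r=comp((g>=lo)&(g<62)&(np.hypot(*np.meshgrid(np.arange(560)-a[0],np.arange(420)-a[1]))<16),a); print("knob",lo,r)
    r2=comp(g>150,b); hb.append(r2[1]); print("hub",r2)
f=K(W[0][1])[0,0]; print("f",f)
A=[(210.5,149.5),(345.7,162.9)]; C=[(220.5,140),(337.1,153.3)]
for nm,uv in (("knobtop",A),("collar",C),("hub",hb)):
    print(nm,tri([ray(c,u,p) for (o,c),u,p in zip(W,uv,P)]))
E
```

```text
vals [108  93  73  58  61  69  73  76  78  79  82  83  84  87  89  90  90  90
  89  88  87  87  85  84  83  81  75  64  49  32  19  14  14]
knob 22 (((279.5, 209.5), 349.30010986328125), array([279.53415917, 209.5321428 ]), array([     0,      0,    560,    420, 235076], dtype=int32))
knob 28 (((279.5, 209.5), 349.30010986328125), array([279.53181615, 209.5295106 ]), array([     0,      0,    560,    420, 235085], dtype=int32))
knob 34 (((279.5, 209.5), 349.30010986328125), array([279.52779444, 209.52513175]), array([     0,      0,    560,    420, 235101], dtype=int32))
hub (((202.5, 65.5), 12.747649192810059), array([202.52587992,  65.51966874]), array([191,  53,  24,  26, 483], dtype=int32))
vals [ 71  29  17  22  37  57  72  83  88  89  88  86  84  82  81  78  76  74
  71  69  68  64  62  61  59  58  55  53  51  58  90 130 155]
knob 22 (((279.5, 209.5), 349.30010986328125), array([279.4181555, 209.5564651]), array([     0,      0,    560,    420, 234915], dtype=int32))
knob 28 (((279.5, 209.5), 349.30010986328125), array([279.42079634, 209.55396593]), array([     0,      0,    560,    420, 234926], dtype=int32))
knob 34 (((279.5, 209.5), 349.30010986328125), array([279.42380543, 209.55115392]), array([     0,      0,    560,    420, 234938], dtype=int32))
hub (((327.9678955078125, 78.89449310302734), 12.274978637695312), array([327.69722814,  78.85927505]), array([316,  67,  24,  25, 469], dtype=int32))
f 360.6748876823451
knobtop (array([477.27709035,  27.50854112, 270.92395854]), [np.float64(0.16363422253453347), np.float64(0.16363422253458165)])
collar (array([479.12321695,  27.50630523, 226.55629984]), [np.float64(0.5248496868012669), np.float64(0.5248496868014272)])
hub (array([538.48385067,  38.11429429, 231.00914508]), [np.float64(0.036978006762340886), np.float64(0.03697800676214321)])
```

All the checks agree:
- **Knob:** the axis is at about (477.6, 27.5) with its top at z = 271. It lies 61.7 mm from the wheel axis at (538.5, 38.1), at 190°.
- **Hub:** the origin is at about z = 208, so I expect the stop after roughly 1.5–1.7 turns.

I'll descend straddling the knob.

```bash
python3 -m pendant '{"dp":[[0.02,0.025,0],[0.039,0.047,0.02],[0.039,0.047,0.06],[0.039,0.047,0.1],[0.039,0.047,0.13],[0.039,0.047,0.147],[0.039,0.047,0.147],[0.039,0.047,0.147]],"rotation":[[0,0,0],[0,0,0],[0,0,0],[0,0,0],[0,0,0],[0,0,0],[0,0,0],[0,0,0]]}'
python3 - <<'E'
from plant import get_obs, vision
import cv2
o=get_obs(); print(o["tool_pos"],o["contact_force"])
c=vision.capture("wrist"); cv2.imwrite("pics/w3.png",c["pixels"][:,:,::-1])
E
```

```text
time: 3.6
tool_pos: [478.0, 28.3, 233.6]
tcp_rot: [3.141, -0.001, -0.001]
contact_force: [0.9, 0.6, 1.6]
grip_width: 60.0
finger_force: 0.0
[477.99469771  28.30556015 233.59730736] [0.92366875 0.5779505  1.55274103]
```

View pics/w3.png

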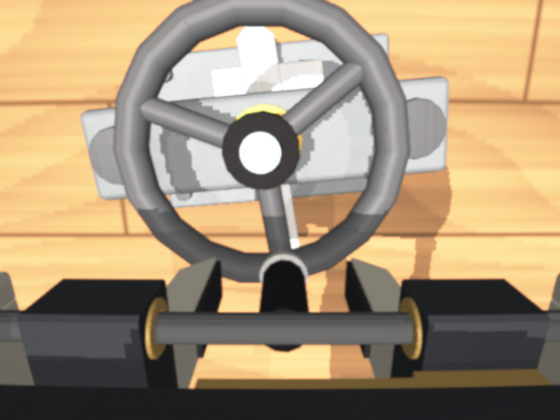

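The knob (collar at about (284,270)) stands centred between the open fingers at x≈215 and x≈350, with clearance over the ring. Closing.

```bash
python3 -m pendant '{"dp":[[0,0,0],[0,0,0],[0,0,0],[0,0,0],[0,0,0],[0,0,0]],"rotation":[[0,0,0],[0,0,0],[0,0,0],[0,0,0],[0,0,0],[0,0,0]]}' 0.01
python3 - <<'E'
import numpy as np
a0=np.radians(189.9)
for d in range(0,650,10):
    a=a0+np.radians(d); 
    if d%90==0: print(d,(62*(np.cos(a)-np.cos(a0))).round(2),(62*(np.sin(a)-np.sin(a0))).round(2),round(d/36,2))
E
```

```text
time: 4.4
tool_pos: [477.5, 28.6, 232.7]
tcp_rot: [3.141, 0.0, -0.0]
contact_force: [-0.5, -1.7, 0.7]
grip_width: 20.4
finger_force: 30.0
0 0.0 0.0 0.0
90 71.74 -50.42 2.5
180 122.15 21.32 5.0
270 50.42 71.74 7.5
360 -0.0 0.0 10.0
450 71.74 -50.42 12.5
540 122.15 21.32 15.0
630 50.42 71.74 17.5
```

```bash
cat > tab.py <<'E'
import sys,numpy as np
s,step,n=map(float,sys.argv[1:4]); a=lambda d:np.radians(189.9+d)
print(s,[[round(float(.062*(np.cos(a(s+step*i))-np.cos(a(s)))),4),round(float(-.062*(np.sin(a(s+step*i))-np.sin(a(s)))),4),round(-step*i/36000,4)] for i in range(1,int(n)+1)])
E
python3 tab.py 0 5 8; for s in 40 112 184 256; do python3 tab.py $s 9 8; done
```

```text
0.0 [[0.0012, 0.0053, -0.0001], [0.0028, 0.0104, -0.0003], [0.0048, 0.0154, -0.0004], [0.0073, 0.0202, -0.0006], [0.0102, 0.0248, -0.0007], [0.0135, 0.0291, -0.0008], [0.0172, 0.0331, -0.001], [0.0211, 0.0368, -0.0011]]
40.0 [[0.0079, 0.0057, -0.0003], [0.0166, 0.01, -0.0005], [0.0259, 0.013, -0.0008], [0.0355, 0.0144, -0.001], [0.0452, 0.0143, -0.0013], [0.0548, 0.0128, -0.0015], [0.0641, 0.0097, -0.0018], [0.0727, 0.0052, -0.002]]
112.0 [[0.0078, -0.0058, -0.0003], [0.0147, -0.0127, -0.0005], [0.0203, -0.0206, -0.0008], [0.0247, -0.0293, -0.001], [0.0276, -0.0386, -0.0013], [0.0291, -0.0482, -0.0015], [0.029, -0.0579, -0.0018], [0.0274, -0.0675, -0.002]]
184.0 [[-0.0031, -0.0092, -0.0003], [-0.0075, -0.0179, -0.0005], [-0.0133, -0.0257, -0.0008], [-0.0202, -0.0325, -0.001], [-0.0282, -0.0382, -0.0013], [-0.0369, -0.0426, -0.0015], [-0.0461, -0.0455, -0.0018], [-0.0558, -0.0469, -0.002]]
256.0 [[-0.0097, 0.0001, -0.0003], [-0.0193, 0.0017, -0.0005], [-0.0286, 0.0047, -0.0008], [-0.0372, 0.0092, -0.001], [-0.045, 0.015, -0.0013], [-0.0519, 0.0219, -0.0015], [-0.0575, 0.0298, -0.0018], [-0.0619, 0.0385, -0.002]]
```

```bash
python3 -m pendant '{"dp":[[0.0012,0.0053,-0.0001],[0.0028,0.0104,-0.0003],[0.0048,0.0154,-0.0004],[0.0073,0.0202,-0.0006],[0.0102,0.0248,-0.0007],[0.0135,0.0291,-0.0008],[0.0172,0.0331,-0.001],[0.0211,0.0368,-0.0011]],"rotation":[[0,0,0],[0,0,0],[0,0,0],[0,0,0],[0,0,0],[0,0,0],[0,0,0],[0,0,0]]}'
```

```text
time: 5.4
tool_pos: [498.2, -8.5, 233.7]
tcp_rot: [3.141, 0.002, -0.0]
contact_force: [-4.8, 2.9, 1.6]
grip_width: 20.6
finger_force: 30.0
```

Drag is 5.5 N tangential, and the radial and vertical forces are near zero. The circle is right, so I continue with a force guard between moves.

```bash
cat > chk.py <<'E'
import sys,numpy as np
from plant import get_obs
o=get_obs(); p=o["tool_pos"]; f=o["contact_force"]; r=p[:2]-[538.6,38.1]; R=np.hypot(*r); u=r/R; t=np.array([-u[1],u[0]])
ft,fr=-f[:2]@t,f[:2]@u; lim=float(sys.argv[1])
print("t%.2f ang %.1f R %.2f z %.1f | ft %.1f fr %.1f fz %.1f w %.1f"%(o["time"],np.degrees(np.arctan2(r[1],r[0]))%360,R,p[2],ft,fr,f[2],o["grip_width"]))
sys.exit(int(abs(ft)>lim or abs(fr)>18 or abs(f[2])>12))
E
python3 -m pendant '{"dp":[[0.0079,0.0057,-0.0003],[0.0166,0.01,-0.0005],[0.0259,0.013,-0.0008],[0.0355,0.0144,-0.001],[0.0452,0.0143,-0.0013],[0.0548,0.0128,-0.0015],[0.0641,0.0097,-0.0018],[0.0727,0.0052,-0.002]],"rotation":[[0,0,0],[0,0,0],[0,0,0],[0,0,0],[0,0,0],[0,0,0],[0,0,0],[0,0,0]]}' >/dev/null && python3 chk.py 12 && python3 -m pendant '{"dp":[[0.0078,-0.0058,-0.0003],[0.0147,-0.0127,-0.0005],[0.0203,-0.0206,-0.0008],[0.0247,-0.0293,-0.001],[0.0276,-0.0386,-0.0013],[0.0291,-0.0482,-0.0015],[0.029,-0.0579,-0.0018],[0.0274,-0.0675,-0.002]],"rotation":[[0,0,0],[0,0,0],[0,0,0],[0,0,0],[0,0,0],[0,0,0],[0,0,0],[0,0,0]]}' >/dev/null && python3 chk.py 12
```

```text
t6.40 ang 301.6 R 61.89 z 235.6 | ft 5.3 fr -2.1 fz 0.9 w 20.5
t7.40 ang 12.8 R 62.40 z 237.8 | ft 5.4 fr -1.9 fz 0.9 w 20.7
```

```bash
python3 -m pendant '{"dp":[[-0.0031,-0.0092,-0.0003],[-0.0075,-0.0179,-0.0005],[-0.0133,-0.0257,-0.0008],[-0.0202,-0.0325,-0.001],[-0.0282,-0.0382,-0.0013],[-0.0369,-0.0426,-0.0015],[-0.0461,-0.0455,-0.0018],[-0.0558,-0.0469,-0.002]],"rotation":[[0,0,0],[0,0,0],[0,0,0],[0,0,0],[0,0,0],[0,0,0],[0,0,0],[0,0,0]]}' >/dev/null && python3 chk.py 12 && python3 -m pendant '{"dp":[[-0.0097,0.0001,-0.0003],[-0.0193,0.0017,-0.0005],[-0.0286,0.0047,-0.0008],[-0.0372,0.0092,-0.001],[-0.045,0.015,-0.0013],[-0.0519,0.0219,-0.0015],[-0.0575,0.0298,-0.0018],[-0.0619,0.0385,-0.002]],"rotation":[[0,0,0],[0,0,0],[0,0,0],[0,0,0],[0,0,0],[0,0,0],[0,0,0],[0,0,0]]}' >/dev/null && python3 chk.py 12
python3 tab.py 328 7 8; for s in $(seq 384 6 480); do python3 tab.py $s 3 2;done
```

```text
t8.40 ang 84.3 R 62.45 z 240.1 | ft 4.0 fr -1.1 fz -1.3 w 20.6
t9.40 ang 156.6 R 62.25 z 242.0 | ft 4.7 fr -2.9 fz -1.8 w 20.2
328.0 [[-0.0024, 0.0072, -0.0002], [-0.0039, 0.0146, -0.0004], [-0.0045, 0.0221, -0.0006], [-0.0042, 0.0297, -0.0008], [-0.003, 0.0372, -0.001], [-0.0009, 0.0444, -0.0012], [0.0022, 0.0514, -0.0014], [0.006, 0.0579, -0.0016]]
384.0 [[0.0019, 0.0026, -0.0001], [0.0039, 0.0052, -0.0002]]
390.0 [[0.0021, 0.0024, -0.0001], [0.0044, 0.0048, -0.0002]]
396.0 [[0.0024, 0.0022, -0.0001], [0.0049, 0.0043, -0.0002]]
402.0 [[0.0026, 0.0019, -0.0001], [0.0053, 0.0037, -0.0002]]
408.0 [[0.0028, 0.0017, -0.0001], [0.0057, 0.0032, -0.0002]]
414.0 [[0.003, 0.0014, -0.0001], [0.006, 0.0025, -0.0002]]
420.0 [[0.0031, 0.001, -0.0001], [0.0062, 0.0019, -0.0002]]
426.0 [[0.0032, 0.0007, -0.0001], [0.0064, 0.0012, -0.0002]]
432.0 [[0.0032, 0.0004, -0.0001], [0.0065, 0.0006, -0.0002]]
438.0 [[0.0032, 0.0, -0.0001], [0.0065, -0.0001, -0.0002]]
444.0 [[0.0032, -0.0003, -0.0001], [0.0064, -0.0008, -0.0002]]
450.0 [[0.0032, -0.0006, -0.0001], [0.0063, -0.0014, -0.0002]]
456.0 [[0.0031, -0.001, -0.0001], [0.0061, -0.0021, -0.0002]]
462.0 [[0.003, -0.0013, -0.0001], [0.0059, -0.0027, -0.0002]]
468.0 [[0.0028, -0.0016, -0.0001], [0.0056, -0.0033, -0.0002]]
474.0 [[0.0026, -0.0019, -0.0001], [0.0052, -0.0039, -0.0002]]
480.0 [[0.0024, -0.0021, -0.0001], [0.0048, -0.0044, -0.0002]]
```

```bash
python3 -m pendant '{"dp":[[-0.0024,0.0072,-0.0002],[-0.0039,0.0146,-0.0004],[-0.0045,0.0221,-0.0006],[-0.0042,0.0297,-0.0008],[-0.003,0.0372,-0.001],[-0.0009,0.0444,-0.0012],[0.0022,0.0514,-0.0014],[0.006,0.0579,-0.0016]],"rotation":[[0,0,0],[0,0,0],[0,0,0],[0,0,0],[0,0,0],[0,0,0],[0,0,0],[0,0,0]]}' >/dev/null && python3 chk.py 12
for s in $(seq 384 3 498); do python3 tab.py $s 3 1;done | cut -c1-30
```

```text
t10.40 ang 212.0 R 61.88 z 243.3 | ft 4.2 fr -2.3 fz 0.6 w 20.5
384.0 [[0.0019, 0.0026, -0.000
387.0 [[0.002, 0.0025, -0.0001
390.0 [[0.0021, 0.0024, -0.000
393.0 [[0.0023, 0.0023, -0.000
396.0 [[0.0024, 0.0022, -0.000
399.0 [[0.0025, 0.0021, -0.000
402.0 [[0.0026, 0.0019, -0.000
405.0 [[0.0027, 0.0018, -0.000
408.0 [[0.0028, 0.0017, -0.000
411.0 [[0.0029, 0.0015, -0.000
414.0 [[0.003, 0.0014, -0.0001
417.0 [[0.003, 0.0012, -0.0001
420.0 [[0.0031, 0.001, -0.0001
423.0 [[0.0031, 0.0009, -0.000
426.0 [[0.0032, 0.0007, -0.000
429.0 [[0.0032, 0.0005, -0.000
432.0 [[0.0032, 0.0004, -0.000
435.0 [[0.0032, 0.0002, -0.000
438.0 [[0.0032, 0.0, -0.0001]]
441.0 [[0.0032, -0.0001, -0.00
444.0 [[0.0032, -0.0003, -0.00
447.0 [[0.0032, -0.0005, -0.00
450.0 [[0.0032, -0.0006, -0.00
453.0 [[0.0031, -0.0008, -0.00
456.0 [[0.0031, -0.001, -0.000
459.0 [[0.003, -0.0011, -0.000
462.0 [[0.003, -0.0013, -0.000
465.0 [[0.0029, -0.0014, -0.00
468.0 [[0.0028, -0.0016, -0.00
471.0 [[0.0027, -0.0017, -0.00
474.0 [[0.0026, -0.0019, -0.00
477.0 [[0.0025, -0.002, -0.000
480.0 [[0.0024, -0.0021, -0.00
483.0 [[0.0023, -0.0023, -0.00
486.0 [[0.0022, -0.0024, -0.00
489.0 [[0.0021, -0.0025, -0.00
492.0 [[0.0019, -0.0026, -0.00
495.0 [[0.0018, -0.0027, -0.00
498.0 [[0.0017, -0.0028, -0.00
```

```bash
exec 3>&1 >/tmp/pl.txt
python3 -m pendant '{"dp":[[0.0019,0.0026,-0.00008]],"rotation":[[0,0,0]]}' && python3 chk.py 9 >&3 &&
python3 -m pendant '{"dp":[[0.0020,0.0025,-0.00008]],"rotation":[[0,0,0]]}' && python3 chk.py 9 >&3 &&
python3 -m pendant '{"dp":[[0.0021,0.0024,-0.00008]],"rotation":[[0,0,0]]}' && python3 chk.py 9 >&3 &&
python3 -m pendant '{"dp":[[0.0023,0.0023,-0.00008]],"rotation":[[0,0,0]]}' && python3 chk.py 9 >&3 &&
python3 -m pendant '{"dp":[[0.0024,0.0022,-0.00008]],"rotation":[[0,0,0]]}' && python3 chk.py 9 >&3 &&
python3 -m pendant '{"dp":[[0.0025,0.0021,-0.00008]],"rotation":[[0,0,0]]}' && python3 chk.py 9 >&3 &&
python3 -m pendant '{"dp":[[0.0026,0.0019,-0.00008]],"rotation":[[0,0,0]]}' && python3 chk.py 9 >&3 &&
python3 -m pendant '{"dp":[[0.0027,0.0018,-0.00008]],"rotation":[[0,0,0]]}' && python3 chk.py 9 >&3 &&
python3 -m pendant '{"dp":[[0.0028,0.0017,-0.00008]],"rotation":[[0,0,0]]}' && python3 chk.py 9 >&3 &&
python3 -m pendant '{"dp":[[0.0029,0.0015,-0.00008]],"rotation":[[0,0,0]]}' && python3 chk.py 9 >&3 &&
python3 -m pendant '{"dp":[[0.0030,0.0014,-0.00008]],"rotation":[[0,0,0]]}' && python3 chk.py 9 >&3 &&
python3 -m pendant '{"dp":[[0.0030,0.0012,-0.00008]],"rotation":[[0,0,0]]}' && python3 chk.py 9 >&3 &&
python3 -m pendant '{"dp":[[0.0031,0.0010,-0.00008]],"rotation":[[0,0,0]]}' && python3 chk.py 9 >&3 &&
python3 -m pendant '{"dp":[[0.0031,0.0009,-0.00008]],"rotation":[[0,0,0]]}' && python3 chk.py 9 >&3
```

```text
t10.53 ang 215.3 R 61.77 z 243.3 | ft 5.2 fr -0.5 fz 1.3 w 20.3
t10.65 ang 218.3 R 61.72 z 243.4 | ft 4.4 fr 1.2 fz 2.0 w 20.8
t10.78 ang 221.4 R 61.64 z 243.5 | ft 4.3 fr 0.2 fz 1.5 w 20.3
t10.90 ang 224.7 R 61.59 z 243.6 | ft 4.9 fr 1.1 fz 2.0 w 20.4
t11.03 ang 227.8 R 61.57 z 243.7 | ft 3.8 fr 1.9 fz 1.5 w 20.5
t11.15 ang 230.9 R 61.58 z 243.8 | ft 5.4 fr 1.5 fz 2.4 w 20.5
t11.28 ang 233.9 R 61.56 z 243.8 | ft 5.1 fr 2.3 fz 1.7 w 20.7
t11.40 ang 237.0 R 61.55 z 243.9 | ft 5.8 fr 1.3 fz 2.2 w 20.2
t11.53 ang 240.0 R 61.56 z 244.0 | ft 5.2 fr 1.5 fz 1.9 w 20.4
t11.65 ang 243.2 R 61.53 z 244.1 | ft 5.0 fr 0.7 fz 1.1 w 20.7
t11.78 ang 246.3 R 61.53 z 244.2 | ft 4.7 fr 1.0 fz 1.2 w 20.7
t11.90 ang 249.3 R 61.55 z 244.3 | ft 5.2 fr 1.1 fz 2.2 w 20.5
t12.03 ang 252.4 R 61.51 z 244.4 | ft 4.8 fr 1.5 fz 1.8 w 20.5
t12.15 ang 255.4 R 61.54 z 244.4 | ft 3.5 fr 1.2 fz 1.5 w 20.5
```

The motion is steady, with about 5 N drag and no stop yet. I continue in 3° steps.

```bash
exec 3>&1 >/tmp/pl.txt
python3 -m pendant '{"dp":[[0.0032,0.0007,-0.00008]],"rotation":[[0,0,0]]}' && python3 chk.py 9 >&3 &&
python3 -m pendant '{"dp":[[0.0032,0.0005,-0.00008]],"rotation":[[0,0,0]]}' && python3 chk.py 9 >&3 &&
python3 -m pendant '{"dp":[[0.0032,0.0004,-0.00008]],"rotation":[[0,0,0]]}' && python3 chk.py 9 >&3 &&
python3 -m pendant '{"dp":[[0.0032,0.0002,-0.00008]],"rotation":[[0,0,0]]}' && python3 chk.py 9 >&3 &&
python3 -m pendant '{"dp":[[0.0032,0.0000,-0.00008]],"rotation":[[0,0,0]]}' && python3 chk.py 9 >&3 &&
python3 -m pendant '{"dp":[[0.0032,-0.0001,-0.00008]],"rotation":[[0,0,0]]}' && python3 chk.py 9 >&3 &&
python3 -m pendant '{"dp":[[0.0032,-0.0003,-0.00008]],"rotation":[[0,0,0]]}' && python3 chk.py 9 >&3 &&
python3 -m pendant '{"dp":[[0.0032,-0.0005,-0.00008]],"rotation":[[0,0,0]]}' && python3 chk.py 9 >&3 &&
python3 -m pendant '{"dp":[[0.0032,-0.0006,-0.00008]],"rotation":[[0,0,0]]}' && python3 chk.py 9 >&3 &&
python3 -m pendant '{"dp":[[0.0031,-0.0008,-0.00008]],"rotation":[[0,0,0]]}' && python3 chk.py 9 >&3 &&
python3 -m pendant '{"dp":[[0.0031,-0.0010,-0.00008]],"rotation":[[0,0,0]]}' && python3 chk.py 9 >&3 &&
python3 -m pendant '{"dp":[[0.0030,-0.0011,-0.00008]],"rotation":[[0,0,0]]}' && python3 chk.py 9 >&3 &&
python3 -m pendant '{"dp":[[0.0030,-0.0013,-0.00008]],"rotation":[[0,0,0]]}' && python3 chk.py 9 >&3 &&
python3 -m pendant '{"dp":[[0.0029,-0.0014,-0.00008]],"rotation":[[0,0,0]]}' && python3 chk.py 9 >&3 &&
python3 -m pendant '{"dp":[[0.0028,-0.0016,-0.00008]],"rotation":[[0,0,0]]}' && python3 chk.py 9 >&3 &&
python3 -m pendant '{"dp":[[0.0027,-0.0017,-0.00008]],"rotation":[[0,0,0]]}' && python3 chk.py 9 >&3 &&
python3 -m pendant '{"dp":[[0.0026,-0.0019,-0.00008]],"rotation":[[0,0,0]]}' && python3 chk.py 9 >&3 &&
python3 -m pendant '{"dp":[[0.0025,-0.0020,-0.00008]],"rotation":[[0,0,0]]}' && python3 chk.py 9 >&3 &&
python3 -m pendant '{"dp":[[0.0024,-0.0021,-0.00008]],"rotation":[[0,0,0]]}' && python3 chk.py 9 >&3
for s in $(seq 483 2 630); do python3 tab.py $s 2 1 | cut -c1-26;done | paste - - - - >&3
```

```text
t12.28 ang 258.5 R 61.52 z 244.5 | ft 4.7 fr 1.3 fz 1.2 w 20.6
t12.40 ang 261.6 R 61.52 z 244.6 | ft 4.7 fr 1.0 fz 1.3 w 20.3
t12.53 ang 264.6 R 61.55 z 244.7 | ft 4.9 fr 1.1 fz 2.0 w 20.5
t12.65 ang 267.6 R 61.52 z 244.8 | ft 4.3 fr 0.6 fz 2.0 w 20.4
t12.78 ang 270.7 R 61.54 z 244.9 | ft 5.0 fr 2.0 fz 1.1 w 20.5
t12.90 ang 273.7 R 61.56 z 245.0 | ft 4.3 fr 1.4 fz 2.0 w 20.8
t13.03 ang 276.7 R 61.56 z 245.1 | ft 4.8 fr 1.0 fz 1.3 w 20.2
t13.15 ang 279.7 R 61.56 z 245.2 | ft 5.8 fr 1.2 fz 1.7 w 20.4
t13.28 ang 282.8 R 61.59 z 245.3 | ft 4.0 fr 1.1 fz 1.4 w 20.8
t13.40 ang 285.9 R 61.59 z 245.4 | ft 4.7 fr 2.4 fz 1.2 w 20.5
t13.53 ang 288.9 R 61.61 z 245.4 | ft 4.9 fr 2.2 fz 0.9 w 20.4
t13.65 ang 292.0 R 61.62 z 245.5 | ft 5.4 fr 1.8 fz 2.0 w 20.7
t13.78 ang 295.0 R 61.61 z 245.6 | ft 5.0 fr 0.9 fz 0.5 w 20.2
t13.90 ang 298.1 R 61.67 z 245.7 | ft 4.6 fr 0.2 fz 1.4 w 20.5
t14.03 ang 301.1 R 61.65 z 245.8 | ft 4.4 fr 1.4 fz 1.7 w 20.7
t14.15 ang 304.1 R 61.70 z 245.9 | ft 5.7 fr 0.8 fz 1.1 w 20.5
t14.28 ang 307.2 R 61.68 z 246.0 | ft 4.4 fr 1.6 fz 1.3 w 20.6
t14.40 ang 310.2 R 61.72 z 24
[... 1394 characters left out ...]
79.0 [[-0.0017, -0.0014, 	581.0 [[-0.0017, -0.0013, 	583.0 [[-0.0017, -0.0013, 	585.0 [[-0.0018, -0.0012, 
587.0 [[-0.0018, -0.0011, 	589.0 [[-0.0019, -0.0011, 	591.0 [[-0.0019, -0.001, -	593.0 [[-0.0019, -0.001, -
595.0 [[-0.002, -0.0009, -	597.0 [[-0.002, -0.0008, -	599.0 [[-0.002, -0.0007, -	601.0 [[-0.0021, -0.0007, 
603.0 [[-0.0021, -0.0006, 	605.0 [[-0.0021, -0.0005, 	607.0 [[-0.0021, -0.0005, 	609.0 [[-0.0021, -0.0004, 
611.0 [[-0.0021, -0.0003, 	613.0 [[-0.0022, -0.0002, 	615.0 [[-0.0022, -0.0002, 	617.0 [[-0.0022, -0.0001, 
619.0 [[-0.0022, -0.0, -0.	621.0 [[-0.0022, 0.0001, -	623.0 [[-0.0022, 0.0001, -	625.0 [[-0.0022, 0.0002, -
627.0 [[-0.0021, 0.0003, -	629.0 [[-0.0021, 0.0004, -
```

```bash
exec 3>&1 >/tmp/pl.txt
python3 -m pendant '{"dp":[[0.0016,-0.0015,-0.00006]],"rotation":[[0,0,0]]}' && python3 chk.py 7.5 >&3 &&
python3 -m pendant '{"dp":[[0.0015,-0.0016,-0.00005]],"rotation":[[0,0,0]]}' && python3 chk.py 7.5 >&3 &&
python3 -m pendant '{"dp":[[0.0015,-0.0016,-0.00006]],"rotation":[[0,0,0]]}' && python3 chk.py 7.5 >&3 &&
python3 -m pendant '{"dp":[[0.0014,-0.0017,-0.00005]],"rotation":[[0,0,0]]}' && python3 chk.py 7.5 >&3 &&
python3 -m pendant '{"dp":[[0.0013,-0.0017,-0.00006]],"rotation":[[0,0,0]]}' && python3 chk.py 7.5 >&3 &&
python3 -m pendant '{"dp":[[0.0013,-0.0017,-0.00005]],"rotation":[[0,0,0]]}' && python3 chk.py 7.5 >&3 &&
python3 -m pendant '{"dp":[[0.0012,-0.0018,-0.00006]],"rotation":[[0,0,0]]}' && python3 chk.py 7.5 >&3 &&
python3 -m pendant '{"dp":[[0.0011,-0.0018,-0.00005]],"rotation":[[0,0,0]]}' && python3 chk.py 7.5 >&3 &&
python3 -m pendant '{"dp":[[0.0011,-0.0019,-0.00006]],"rotation":[[0,0,0]]}' && python3 chk.py 7.5 >&3 &&
python3 -m pendant '{"dp":[[0.0010,-0.0019,-0.00005]],"rotation":[[0,0,0]]}' && python3 chk.py 7.5 >&3 &&
python3 -m pendant '{"dp":[[0.0010,-0.0019,-0.00006]],"rotation":[[0,0,0]]}' && python3 chk.py 7.5 >&3 &&
python3 -m pendant '{"dp":[[0.0009,-0.0020,-0.00005]],"rotation":[[0,0,0]]}' && python3 chk.py 7.5 >&3 &&
python3 -m pendant '{"dp":[[0.0008,-0.0020,-0.00006]],"rotation":[[0,0,0]]}' && python3 chk.py 7.5 >&3 &&
python3 -m pendant '{"dp":[[0.0007,-0.0020,-0.00005]],"rotation":[[0,0,0]]}' && python3 chk.py 7.5 >&3 &&
python3 -m pendant '{"dp":[[0.0007,-0.0021,-0.00006]],"rotation":[[0,0,0]]}' && python3 chk.py 7.5 >&3 &&
python3 -m pendant '{"dp":[[0.0006,-0.0021,-0.00005]],"rotation":[[0,0,0]]}' && python3 chk.py 7.5 >&3 &&
python3 -m pendant '{"dp":[[0.0005,-0.0021,-0.00006]],"rotation":[[0,0,0]]}' && python3 chk.py 7.5 >&3 &&
python3 -m pendant '{"dp":[[0.0005,-0.0021,-0.00005]],"rotation":[[0,0,0]]}' && python3 chk.py 7.5 >&3 &&
python3 -m pendant '{"dp":[[0.0004,-0.0021,-0.00006]],"rotation":[[0,0,0]]}' && python3 chk.py 7.5 >&3 &&
python3 -m pendant '{"dp":[[0.0003,-0.0021,-0.00005]],"rotation":[[0,0,0]]}' && python3 chk.py 7.5 >&3 &&
python3 -m pendant '{"dp":[[0.0002,-0.0022,-0.00006]],"rotation":[[0,0,0]]}' && python3 chk.py 7.5 >&3 &&
python3 -m pendant '{"dp":[[0.0002,-0.0022,-0.00005]],"rotation":[[0,0,0]]}' && python3 chk.py 7.5 >&3 &&
python3 -m pendant '{"dp":[[0.0001,-0.0022,-0.00006]],"rotation":[[0,0,0]]}' && python3 chk.py 7.5 >&3 &&
python3 -m pendant '{"dp":[[0.0000,-0.0022,-0.00005]],"rotation":[[0,0,0]]}' && python3 chk.py 7.5 >&3
```

```text
t14.65 ang 315.3 R 61.69 z 246.2 | ft 4.4 fr 1.7 fz 1.9 w 20.1
t14.78 ang 317.3 R 61.70 z 246.3 | ft 4.1 fr 2.7 fz 1.4 w 20.8
t14.90 ang 319.4 R 61.74 z 246.4 | ft 4.3 fr 2.8 fz 1.6 w 20.3
t15.03 ang 321.5 R 61.73 z 246.4 | ft 5.3 fr 1.3 fz 1.5 w 20.4
t15.15 ang 323.5 R 61.77 z 246.5 | ft 5.0 fr 2.0 fz 1.8 w 20.6
t15.28 ang 325.5 R 61.81 z 246.6 | ft 4.8 fr 1.2 fz 0.1 w 20.6
t15.40 ang 327.5 R 61.80 z 246.6 | ft 5.6 fr 1.7 fz 1.0 w 20.5
t15.53 ang 328.9 R 61.83 z 246.6 | ft 9.3 fr 2.3 fz 0.4 w 20.3
```

Resistance jumped to 9.3 N at about 498° (1.38 turns), which looks like the stop. I confirm with a 0.8 mm press and hold, watching the force.

```bash
python3 -m pendant '{"dp":[[0,0,0]],"rotation":[[0,0,0]]}' >/dev/null; python3 chk.py 20; python3 -m pendant '{"dp":[[0.0002,-0.0004,0],[0.0004,-0.0007,0],[0.0004,-0.0007,0]],"rotation":[[0,0,0],[0,0,0],[0,0,0]]}' >/dev/null; python3 chk.py 20
```

```text
t15.65 ang 328.6 R 61.85 z 246.5 | ft 8.0 fr 1.9 fz 1.7 w 20.3
t16.02 ang 329.0 R 61.84 z 246.5 | ft 10.3 fr 1.4 fz 1.5 w 20.4
```

```bash
python3 -m pendant '{"dp":[[0.0003,-0.0004,0],[0.0006,-0.0009,0],[0.0006,-0.0009,0],[0.0006,-0.0009,0],[0.0006,-0.0009,0]],"rotation":[[0,0,0],[0,0,0],[0,0,0],[0,0,0],[0,0,0]]}' >/dev/null; python3 chk.py 20; for a in 1; do python3 -c "
import numpy as np
A=lambda d:np.radians(327.8-d)
for s,n,st in((0,6,7.5),(45,6,10),(105,6,10)):
  print(s,[[round(.0618*(np.cos(A(s+st*i))-np.cos(A(s))),4),round(-.0618*(np.sin(A(s+st*i))-np.sin(A(s))),4),round(st*i/36000,5)] for i in range(1,n+1)])
a=np.radians(327.8); print('from cmd', 'see tool')
"; done
```

```text
t16.65 ang 329.5 R 61.87 z 246.5 | ft 11.8 fr 0.6 fz 2.3 w 20.1
0 [[np.float64(-0.0047), np.float64(0.0065), 0.00021], [np.float64(-0.0103), np.float64(0.0124), 0.00042], [np.float64(-0.0166), np.float64(0.0175), 0.00063], [np.float64(-0.0235), np.float64(0.0217), 0.00083], [np.float64(-0.0309), np.float64(0.025), 0.00104], [np.float64(-0.0386), np.float64(0.0273), 0.00125]]
45 [[np.float64(-0.0107), np.float64(0.0015), 0.00028], [np.float64(-0.0214), np.float64(0.001), 0.00056], [np.float64(-0.032), np.float64(-0.0012), 0.00083], [np.float64(-0.0419), np.float64(-0.0053), 0.00111], [np.float64(-0.0511), np.float64(-0.011), 0.00139], [np.float64(-0.059), np.float64(-0.0183), 0.00167]]
105 [[np.float64(-0.0066), np.float64(-0.0085), 0.00028], [np.float64(-0.0116), np.float64(-0.018), 0.00056], [np.float64(-0.0149), np.float64(-0.0283), 0.00083], [np.float64(-0.0164), np.float64(-0.039), 0.00111], [np.float64(-0.016), np.float64(-0.0497), 0.00139], [np.float64(-0.0137), np.float64(-0.0603), 0.00167]]
from cmd see tool
```

The force climbs steadily to 11.8 N, so the wheel is firmly on the stop. I've held it there for more than 0.4 s. Now I back off and wind back half a turn, lowering with the screw.

```bash
exec 3>&1 >/tmp/pl.txt
python3 -m pendant '{"dp":[[-0.0008,0.0013,0],[-0.0016,0.0026,0]],"rotation":[[0,0,0],[0,0,0]]}' && python3 chk.py 14 >&3 &&
python3 -m pendant '{"dp":[[-0.0047,0.0065,0.0002],[-0.0103,0.0124,0.0004],[-0.0166,0.0175,0.0006],[-0.0235,0.0217,0.0008],[-0.0309,0.025,0.001],[-0.0386,0.0273,0.0013]],"rotation":[[0,0,0],[0,0,0],[0,0,0],[0,0,0],[0,0,0],[0,0,0]]}' && python3 chk.py 14 >&3 &&
python3 -m pendant '{"dp":[[-0.0107,0.0015,0.0003],[-0.0214,0.001,0.0006],[-0.032,-0.0012,0.0008],[-0.0419,-0.0053,0.0011],[-0.0511,-0.011,0.0014],[-0.059,-0.0183,0.0017]],"rotation":[[0,0,0],[0,0,0],[0,0,0],[0,0,0],[0,0,0],[0,0,0]]}' && python3 chk.py 14 >&3 &&
python3 -m pendant '{"dp":[[-0.0066,-0.0085,0.0003],[-0.0116,-0.018,0.0006],[-0.0149,-0.0283,0.0008],[-0.0164,-0.039,0.0011],[-0.016,-0.0497,0.0014],[-0.0137,-0.0603,0.0017]],"rotation":[[0,0,0],[0,0,0],[0,0,0],[0,0,0],[0,0,0],[0,0,0]]}' && python3 chk.py 14 >&3
python3 -c "
import numpy as np
A=lambda d:np.radians(327.8-d)
print([[round(float(.0618*(np.cos(A(165+5*i))-np.cos(A(165)))),4),round(float(-.0618*(np.sin(A(165+5*i))-np.sin(A(165)))),4)] for i in (1,2,3,4)])" >&3
```

```text
t16.90 ang 327.8 R 61.82 z 246.6 | ft 4.9 fr 2.3 fz 1.4 w 20.4
t17.65 ang 283.8 R 61.42 z 245.7 | ft -3.8 fr 2.8 fz -0.4 w 20.2
t18.40 ang 222.0 R 61.64 z 243.7 | ft -3.2 fr 1.6 fz -0.1 w 20.2
t19.15 ang 161.1 R 62.42 z 241.8 | ft -2.7 fr -4.3 fz 0.4 w 20.4
[[0.0018, -0.0051], [0.0041, -0.01], [0.0067, -0.0147], [0.0098, -0.0191]]
```

```bash
python3 -m pendant '{"dp":[[0.0018,-0.0051,0.0001],[0.0041,-0.01,0.0003],[0.0067,-0.0147,0.0004],[0.0067,-0.0147,0.0004],[0.0067,-0.0147,0.0004]],"rotation":[[0,0,0],[0,0,0],[0,0,0],[0,0,0],[0,0,0]]}' >/dev/null && python3 chk.py 14 
python3 -m pendant '{"dp":[[0,0,0],[0,0,0],[0,0,0],[0,0,0],[0,0,0]],"rotation":[[0,0,0],[0,0,0],[0,0,0],[0,0,0],[0,0,0]]}' 0.055
python3 chk.py 14
```

```text
t19.77 ang 146.7 R 62.53 z 241.4 | ft -1.4 fr -5.1 fz -0.1 w 20.4
time: 20.4
tool_pos: [485.9, 72.4, 241.4]
tcp_rot: [-3.142, 0.0, -0.0]
contact_force: [0.5, -0.0, 0.4]
grip_width: 54.6
finger_force: 0.0
t20.40 ang 146.9 R 62.90 z 241.4 | ft 0.2 fr -0.4 fz 0.4 w 54.6
```

Released cleanly. I'll lift straight up, back away, and check.

```bash
python3 -m pendant '{"dp":[[0,0,-0.015],[0,0,-0.05],[0,0,-0.09],[-0.02,0,-0.13],[-0.05,0,-0.14],[-0.05,0,-0.14],[-0.05,0,-0.14]],"rotation":[[0,0,0],[0,0,0],[0,0,0],[0,0,0],[0,0,0],[0,0,0],[0,0,0]]}'
python3 - <<'E'
import pickle
from h import *; from plant import get_obs,vision
from scipy.spatial.transform import Rotation as R
o=get_obs();c=vision.capture("wrist");cv2.imwrite("pics/end.png",np.hstack([c["pixels"][:,:,::-1][:, :400],vision.capture("side")["pixels"][:,:,::-1][:,180:580]])[:, :800])
E
```

```text
time: 21.28
tool_pos: [436.2, 72.3, 381.0]
tcp_rot: [3.142, 0.0, -0.0]
contact_force: [-0.4, -1.2, -0.2]
grip_width: 55.1
finger_force: 0.0
```

View pics/end.png

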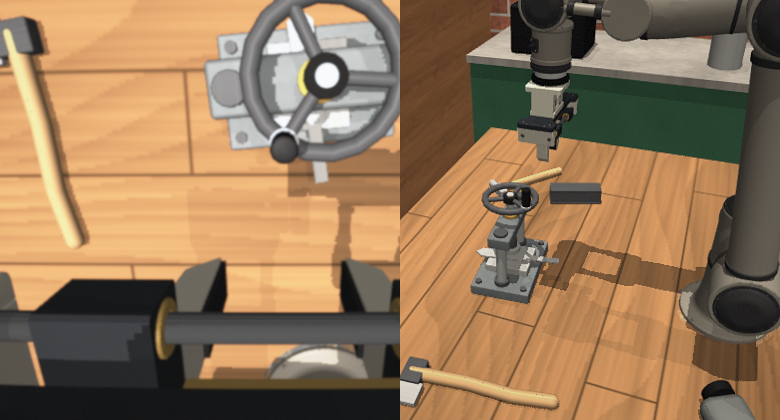

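The knob now stands at (285,148) in the wrist view, at an angle of about 147°, half a turn back from the stop. The blank and the bystanders are undisturbed and the hand is clear.

```bash
python3 -c "
from plant import workorder
print(workorder.close_job())"
```

```text
the job is handed in; nothing more can be done
None
```

I wound the press up until it met its top stop at about 1.38 turns, held it there at about 12 N, wound it back half a turn and let go. The blank and the bench items look undisturbed in the last pictures. The job is handed in, but no verdict came back.

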